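Drive the taper pin home to line up a sample-cell clamp

TASK

The stacked plates of the sample-cell clamp have slid out of line. Take the tapered pin (round handle) from the rack and work it gently down through the hole in the cover plate, letting the taper pull the plates into line, until its collar sits fully home on the cover plate; then let go of it. Feel your way: keep the pin's side load in the base under 11 N and seat the collar with less than 25 N, leave the square-headed dowel in the rack and do not disturb the things standing about.

Things in the scene. Friction and masses are not known exactly. Their poses are not given: they have to be found in the camera images.
- taper_pin: Loose tapered steel pin (100 g), point down in the rack. Origin on its axis at the underside of its collar, z up the axis. Collar 36 mm across, z = 0 to 5 mm; round dark handle to grip, 18 mm across, z = 5 to 48 mm. Below the collar: straight shank 20.5 mm across down to z = -11 mm, then tapering evenly to 4.4 mm across at z = -40.5 mm; blunt tip 2.8 mm across at z = -42 mm.
- straight_dowel: The other pin in the rack: untapered, with a square head 32 x 32 x 14 mm; leave it there. Origin on its axis at the underside of the head (rack top).
- rack: Fixed grey block 60 x 122 x 50 mm high, origin at the centre of its underside, long side along its y. Two 24 mm square holes right through at y = -35 and +35 mm; either pin may stand in either, resting by collar or head on the block's top (z = 50 mm), with 1.7 mm of side play. A pin must be lifted 42 mm or more to come out.
- cover_hole (a point): Centre of the 22 mm hole in the clamp's cover plate, at its top face (50 mm above the counter; cannot rise or sink). z up; x points away from the round sight window (42 mm across, 5 mm high, its centre 42 mm from the hole). At the start this hole is 6 to 9 mm off the base block's hidden hole, in an unknown direction, so a pin pushed straight down here binds.
- cover: Top plate of the clamp, steel, 106 x 94 x 10 mm with a skirt round its edge; origin at the centre of its underside (z = 40 mm), the hole 20 mm along its x. It slides up to 10 mm in any horizontal direction against about 1 N of drag, but cannot lift or turn. Under it lies a 6 mm spacer plate with a like hole a few mm off, sliding the same way.
- clamp: The clamp as a whole: a foot plate on the counter (its origin, z = 0), on it a base block (z = 4 to 34 mm) that does not move, then spacer and cover. The base block's 22 mm hole is hidden, its place on the foot not exactly known (some mm). Only with all three holes in line can the pin go in up to its collar. The side force on the pin tells which way it must yield.
- cork: Bystander: loose cork 26 mm across, 26 mm high.
- brass_weight: Bystander: loose brass weight 25 mm across, 34 mm high.
- bottle: Bystander: loose white reagent bottle with black cap, 56 x 56 x 123 mm, behind the rack.
Mind the look-alikes: they are no part of the job. What is shaped like the taper_pin but turquoise is not meant.

How it is judged (in metres and radians):
On the way, in this order (a step that is already met when the one before it is completed fails the run):
1. the tapered pin is lifted clear of the rack (height (world z) of taper_pin above 0.094 m), for 0.1 s.
2. its tip stands in the hole of the cover plate (horizontal distance between taper_pin and cover_hole below 0.008 m and z of taper_pin in the frame of cover_hole below 0.041 m), for 0.05 s.
At the end, for the whole second after the job is handed in: The tapered pin stands in the clamp's cover hole, released, upright within 0.06 rad and at rest, its collar within 2 mm of the cover plate's top and its axis within 2.5 mm of the hole's; the square-headed dowel is still in the rack, within 15 mm of its start (horizontal distance between taper_pin and cover_hole below 0.0025 m and z of taper_pin in the frame of cover_hole below 0.002 m and angle between taper_pin's own z axis and vertical below 0.06 rad and linear speed of taper_pin below 0.01 m/s and contact force between taper_pin and the fingers below 0.05 N and distance of straight_dowel from where it was at the start of the episode below 0.015 m); the robot touches nothing.
It fails at once if the tapered pin presses on the base block's hole with more than 11 N (contact force between taper_pin and clamp above 11 N).
It fails at once if the tapered pin presses on the cover plate with more than 25 N (contact force between taper_pin and cover above 25 N).
It fails at once if the robot itself presses on the clamp with more than 10 N (contact force between any of the arm, the fingers and clamp above 10 N or contact force between any of the arm, the fingers and cover above 10 N).
It fails at once if a bystander is shifted by more than 20 mm (distance of any of cork, brass_weight, bottle from where it was at the start of the episode above 0.02 m).
It fails at once if the straight dowel is taken out of the rack (distance of straight_dowel from where it was at the start of the episode above 0.03 m).
It also fails if it takes over 51 s, if anything falls off the work surface, if the arm or the gripper's body presses on something with over 40 N, if the wrist force passes 120 N, or if a joint passes its speed limit or range.

ROBOT

A 6-joint arm with a two-finger parallel gripper is mounted at the origin on a cart in front of the work surface, level with it; the furniture and walls round the work are solid. World frame = base frame: x ahead of the robot, y to its left, z up, the work surface at z = 0. Lengths are in mm, angles in rad, forces in N, time in s.
With the tool pointing down it reaches from about 275 to 1000 mm from the base axis. Payload 8.4 kg.
Tool frame: the origin (TCP) lies at the centre of the arm's flange, where the gripper is bolted on; the fingertips stand r.tip_extent ahead of it and the grasp point (between the pads) lies 155 mm ahead of it (r.tip_extent is the distance from the TCP to the fingertips, in mm); z points along the fingers, y is the direction in which the jaws open and shut (so a half turn about z gives the same grasp; the last joint's range is limited). The gripper opens to 85 mm and grips with 20 to 120 N. Pads are 22 mm wide; open, the fingers measure 114 mm over their backs; the gripper's body (76 mm by 85 mm) begins 54 mm behind the grasp point. The pads swing forward as they close: fully open they stand 13 mm farther back than shut.
Start: joints at [1.264, 0.353, 1.633, -0, 1.155, -0.002], TCP at [187.563, 596.196, 404.681] pointing down, gripper open.
Joint ranges: [-2.63, 2.63], [-0.92, 2.1], [0.06, 2.66], [-1.3, 4.44], [0, 2.69], [-3.02, 3.02]. Speed limits (rad/s): [2.22, 2.22, 2.79, 3.14, 3.14, 3.14].

INTERFACE

Orientations are given as [roll, pitch, yaw] about the fixed x, y, z axes, in that order (R = Rz(yaw) Ry(pitch) Rx(roll)).
In Python, from rig import sense, grab_frame, job, r gives the robot as it stands. The module is installed in compiled form; this text tells all that it offers.
- The arm moves only by the shell command python3 -m creep 'ROWS' [FORCE]. ROWS is JSON, a list of rows, each a list of 7 numbers: the turn, a rotation vector about the tool's x, y, z in rad, then the shift along the tool's x, y, z in mm, then the closure, from 0 (fully open) to 1 (shut). In form: [[wx, wy, wz, dx, dy, dz, fingers], ...]. A call has 1 to 10 rows; each row shifts and turns the pose as measured when the row begins, along the tool's axes as they then stand; what a row does not reach is not made up. A row lasts 1/12 s, in which the tool goes at most 41.7 mm and 7.16 degrees, less where a joint would pass 70% of its speed; a pose out of reach is approached as far as the arm can. A call with a gripper value outside its range is refused whole. The fingers move at their own pace and stop on an object; FORCE is the grip in N (left out, the last holds). Time passes only in rows, so rows that do not move let the fingers close. It gives the time, the measured TCP pose, the force and the opening at its end, in the units of the state.
- sense(): the state, without advancing time (a new reading comes with each control period).
- grab_frame(name): name is "scene" or "top" or "wrist"; returns a dict with "color" (480x640x3 uint8, red, green, blue), "mtx" (3x3 intrinsics, pixels), "distortion" ([k1, k2, p1, p2, k3] as OpenCV has them; the pictures are not rectified), "T" (4x4, takes a point from camera to world coordinates). Camera axes: x right, y down, z forward; pixel columns grow to the right and rows downward; lengths in mm; the calibration is good to about 2 mm. A picture is of the moment at which its call begins. There is no depth.
- job.sign_off(): hands the job in, once; it reports no verdict.
The state is a dict: "clock": time; "qpos": joint angles; "qvel": joint speeds; "joint_efforts": joint torques, N m; "eef_pos": TCP position; "tcp_rot": TCP orientation; "contact_force": force on the tool from outside, world axes, zero at the start; "wrist_torque": the same for the moment, N m; "opening": opening from 0.0 (shut) to 1.0 (fully open).
Only numpy, scipy, OpenCV 4.12 (cv2) and the standard library are available. Lean on these libraries where they do the work, as an engineer would, in place of code of your own. Each camera call takes 0.05 s, during which the arm holds its last target.

## Working session

There is one attempt and no reset: what is moved stays moved. The work goes in short steps, Python scripts to look and compute and a shell command to move; the robot and the scene stay as the last step left them, time stands still between calls to the robot, and variables do not carry over. Pictures are saved under pics/ and viewed, and the job is handed in when it is done.

```bash
mkdir -p pics; ls; python3 - <<'E'
from rig import sense, grab_frame, job, r
import cv2
s=sense(); print(s, r.tip_extent)
for n in ["scene","top","wrist"]:
    f=grab_frame(n); cv2.imwrite(f"pics/{n}0.png",f["color"][:,:,::-1]); print(n,f["mtx"].tolist(),f["distortion"],f["T"].round(3).tolist())
E
```

```text
pics
{'clock': 0.0, 'qpos': array([ 1.26358383e+00,  3.53646434e-01,  1.63416347e+00,  1.71806069e-06,
        1.15524242e+00, -2.41156127e-03]), 'qvel': array([-2.30827632e-04, -1.13930521e-03, -1.06672219e-03, -8.98302692e-06,
       -3.91676482e-04, -6.29471429e-05]), 'joint_efforts': array([ 6.22745065e-04, -6.05263567e+01, -3.42072415e+01,  2.01755847e-04,
        9.30825539e-03,  5.69188430e-06]), 'eef_pos': array([187.49408318, 595.94653921, 403.95004033]), 'tcp_rot': array([-3.14013299e+00, -5.09089545e-06,  2.83679102e+00]), 'contact_force': array([ 0.38574734,  0.10085687, -0.09632791]), 'wrist_torque': array([-0.00715606, -0.02595606, -0.04635268]), 'opening': 1.0038644091557376} 173.4
scene [[492.96134661258486, 0.0, 324.89568002144495], [0.0, 492.96134661258486, 239.40539642813815], [0.0, 0.0, 1.0]] [-0.02203539  0.          0.          0.          0.        ] [[0.709, -0.375, 0.597, 25.333], [-0.705, -0.388, 0.593, -369.562], [0.009, -0.842, -0.54, 556.92], [0.0, 0.0, 0.0, 1.0]]
top [[544.0246842615663, 0.0, 326.11858549049055], [0.0, 544.0246842615663, 236.837675417509], [0.0, 0.0, 1.0]] [-0.0978213  0.         0.         0.         0.       ] [[0.009, -0.983, 0.183, 334.69], [-1.0, -0.011, -0.008, 139.549], [0.01, -0.182, -0.983, 1087.319], [0.0, 0.0, 0.0, 1.0]]
wrist [[390.2439132301901, 0.0, 318.630079663457], [0.0, 390.2439132301901, 242.05080180398147], [0.0, 0.0, 1.0]] [-0.02963744  0.          0.          0.          0.        ] [[0.3, 0.92, 0.253, 122.98], [0.954, -0.288, -0.082, 615.27], [-0.002, 0.266, -0.964, 374.453], [0.0, 0.0, 0.0, 1.0]]
```

View pics/scene0.png

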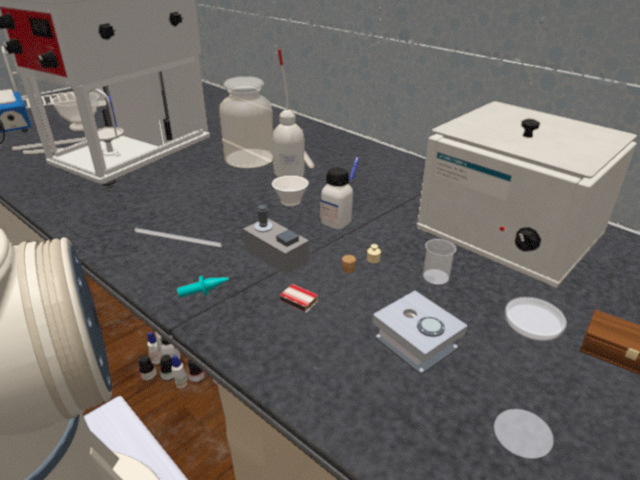

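View pics/top0.png

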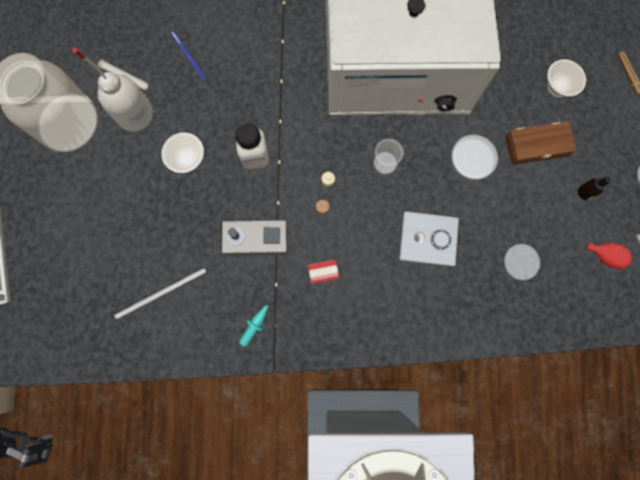

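View pics/wrist0.png

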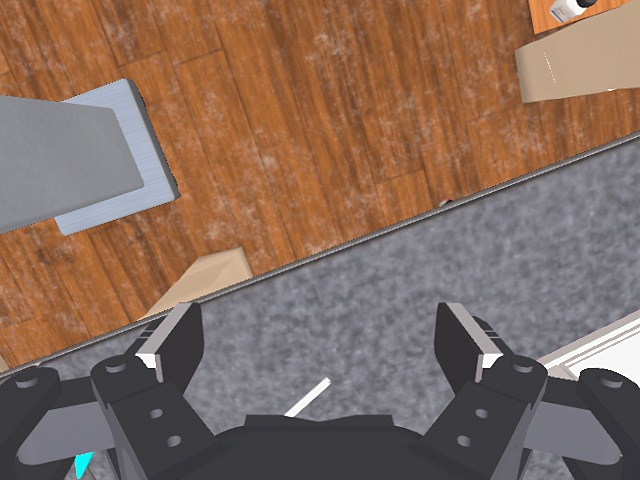

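The scene picture shows the pin (262,217), the dowel (288,237) and the clamp hole (410,313). In the top picture the pin is near (235,235), the clamp hole near (420,238) and the window near (441,239). I'll zoom in on both to measure.

```bash
cat > h.py <<'E'
from rig import sense, grab_frame, job, r
import cv2, numpy as np
def ray(f,px):
    p=cv2.undistortPoints(np.array([[px]],float),f["mtx"],np.array(f["distortion"]))[0,0]
    T=np.array(f["T"]); d=T[:3,:3]@np.array([p[0],p[1],1.]); return T[:3,3],d
def onz(f,px,z):
    o,d=ray(f,px); return (o+d*(z-o[2])/d[2]).round(1)
def proj(f,P):
    T=np.linalg.inv(np.array(f["T"])); rv=cv2.Rodrigues(T[:3,:3])[0]
    return cv2.projectPoints(np.array([P],float),rv,T[:3,3],f["mtx"],np.array(f["distortion"]))[0][0,0]
def tri(l):
    A=np.zeros((3,3));b=np.zeros(3)
    for f,px in l:
        o,d=ray(f,px); d=d/np.linalg.norm(d); M=np.eye(3)-np.outer(d,d); A+=M;b+=M@o
    return np.linalg.solve(A,b).round(1)
def crop(f,x0,y0,x1,y1,k,name):
    cv2.imwrite(name,cv2.resize(f["color"][y0:y1,x0:x1,::-1],None,fx=k,fy=k,interpolation=cv2.INTER_CUBIC))
def rot():
    from scipy.spatial.transform import Rotation as R
    return R.from_euler('xyz',sense()["tcp_rot"]).as_matrix()
E
python3 - <<'E'
from h import *
a=cv2.imread("pics/top0.png");b=cv2.imread("pics/scene0.png")
f=lambda im,x,y,w,h,k:cv2.resize(im[y:y+h,x:x+w],None,fx=k,fy=k,interpolation=cv2.INTER_CUBIC)
cv2.imwrite("pics/z1.png",np.vstack([np.hstack([f(a,215,205,80,60,5),f(a,392,205,80,60,5)]),np.hstack([f(b,235,195,80,60,5),f(b,370,285,80,60,5)])]))
E
```

```text
(no output)
```

View pics/z1.png

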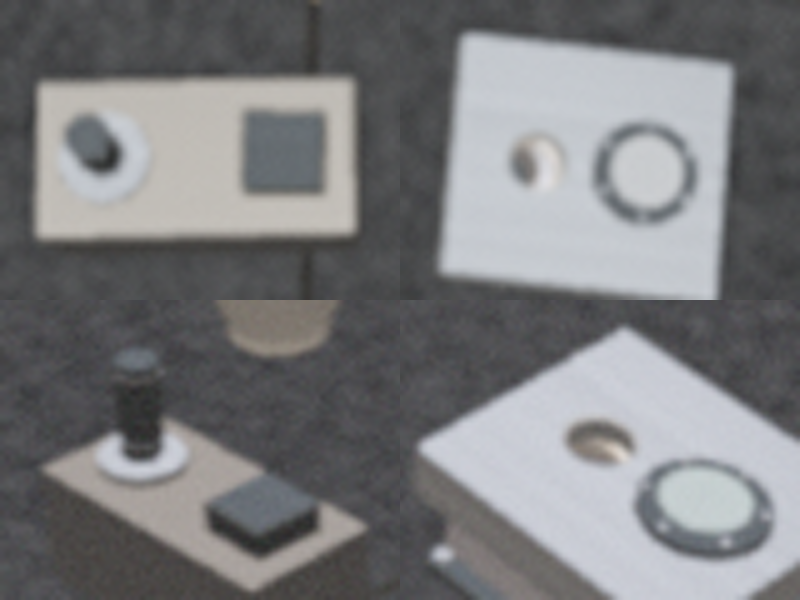

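```bash
python3 - <<'E'
from h import *
t=grab_frame("top");s=grab_frame("scene")
for n,a,b,z in [("collar",(235.4,235.8),(263,225.6),55),("hole",(419.2,237),(409.4,312.8),50),("win",(440.8,239.2),(430.8,326.2),55)]:
    print(n,onz(t,a,z),onz(s,b,z),tri([(t,a),(s,b)]))
tc=lambda u,v:(215+u/5-.4,205+v/5-.4)
for p in [(38,82),(355,78),(356,238),(35,238)]: print("rack",onz(t,tc(*p),50))
tc=lambda u,v:(392+(u-400)/5-.4,205+v/5-.4)
for p in [(462,33),(734,66),(718,300),(440,274)]: print("cover",onz(t,tc(*p),50))
print("handle top top",onz(t,(215+82/5-.4+.4,205+125/5-.4),103), "scene",onz(s,(235+138/5-.4,195+58/5-.4),103))
print("cork",onz(t,(322,206),26),"brass",onz(t,(328,178),34),"bottle",onz(t,(248,135),123))
E
```

```text
collar [526.4 306.2  55. ] [528.2 302.3  55. ] [528.3 305.5  53.3]
hole [528.9 -50.5  50. ] [531.4 -53.2  50. ] [530.3 -51.9  49.5]
win [524.1 -91.8  55. ] [525.  -96.8  55. ] [526.1 -94.   51.9]
rack [556.5 334.1  50. ]
rack [559.4 210.2  50. ]
rack [496.3 208.3  50. ]
rack [494.8 332.6  50. ]
cover [580.1 -21.6  50. ]
cover [ 568.2 -129.3   50. ]
cover [ 475.3 -119.7   50. ]
cover [484.5 -11.5  50. ]
handle top top [529.1 306.4 103. ] scene [524. 295. 103.]
cork [594.5 139.5  26. ] brass [650.7 128.   34. ] bottle [706.4 279.7 123. ]
```

```bash
python3 -m creep '[[0,0,-0.102,0,0,0,0.3],[0,0,-0.102,0,0,0,0.3],[0,0,-0.101,0,0,0,0.3],[0,0,0,-28,-29,0,0.3],[0,0,0,-28,-29,0,0.3],[0,0,0,-28,-29,0,0.3],[0,0,0,-28,-29,0,0.3],[0,0,0,-28,-29,0,0.3],[0,0,0,-28,-29,0,0.3]]' 60; python3 -m creep '[[0,0,0,-28,-26,10,0.3],[0,0,0,-28,-26,10,0.3],[0,0,0,-28,-24,10,0.3],[0,0,0,-28,-24,10,0.3],[0,0,0,0,0,0,0.3]]'
```

```text
clock: 1.0
eef_pos: [358.4, 423.8, 402.7]
tcp_rot: [3.14, -0.002, -3.114]
contact_force: [0.7, 0.8, 0.1]
opening: 0.698
clock: 1.42
eef_pos: [481.6, 316.8, 362.6]
tcp_rot: [3.139, 0.003, -3.117]
contact_force: [-0.8, -0.1, 0.8]
opening: 0.701
```

```bash
python3 -m creep '[[0,0,0.025,-22,-6,10,0.3],[0,0,0,-24,-6,10,0.3],[0,0,0,0,0,0,0.3],[0,0,0,0,0,0,0.3]]'; python3 - <<'E'
from h import *
f=grab_frame("wrist");cv2.imwrite("pics/w1.png",f["color"][:,:,::-1]);print(f["T"].round(2).tolist(),sense()["eef_pos"],sense()["tcp_rot"])
for P in [(527.5,304.5,55),(527.5,304.5,98)]: print(proj(f,P))
E
```

```text
clock: 1.75
eef_pos: [531.0, 302.0, 341.1]
tcp_rot: [3.139, 0.001, 3.134]
contact_force: [-0.4, 0.6, 0.3]
opening: 0.699
[[0.01, 0.96, 0.27, 463.46], [1.0, -0.01, -0.0, 301.67], [0.0, 0.27, -0.96, 311.41], [0.0, 0.0, 0.0, 1.0]] [530.83647815 302.13510583 341.10805887] [3.13905331e+00 1.75680669e-03 3.13459813e+00]
[322.87062361 231.87219543]
[323.78174334 250.12564794]
```

View pics/w1.png

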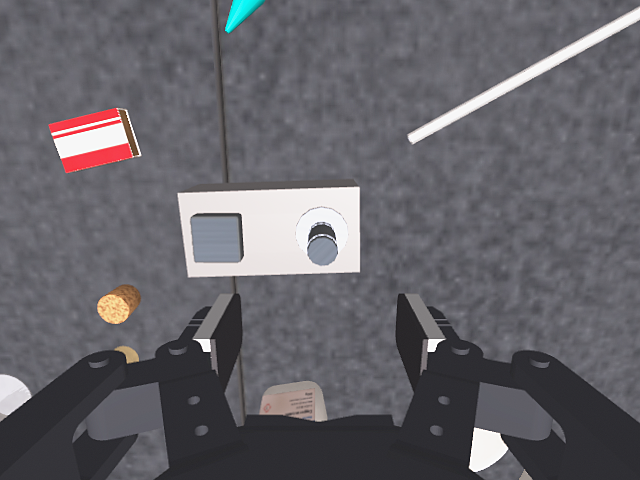

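The wrist picture shows the collar centre at (321,232) and the handle top at (321.5,250), close to the prediction. The dowel is at (217,238).

```bash
python3 - <<'E'
from h import *
f=grab_frame("wrist");s=sense();im=f["color"]
g=im.astype(int)
# handle top: bluish-grey in window
w=g[200:275,285:355]
m=((w[:,:,2]-w[:,:,0]>12)&(w.sum(2)>250)&(w.sum(2)<500)).astype(np.uint8)
n,l,st,c=cv2.connectedComponentsWithStats(m);i=1+st[1:,4].argmax();print("top",c[i]+[285,200],st[i])
pt=c[i]+[285,200];print(onz(f,pt,98), onz(f,(321,232),55))
print(s["eef_pos"],rot().round(4))
crop(f,280,190,370,280,6,"pics/w1z.png")
E
```

```text
top [321.81034483 251.31661442] [ 22  38  31  28 638]
[528.1 303.5  98. ] [527.5 303.3  55. ]
[530.31498829 302.46761829 341.48781429] [[-1.      0.0063  0.0019]
 [ 0.0063  1.      0.0028]
 [-0.0019  0.0028 -1.    ]]
```

View pics/w1z.png

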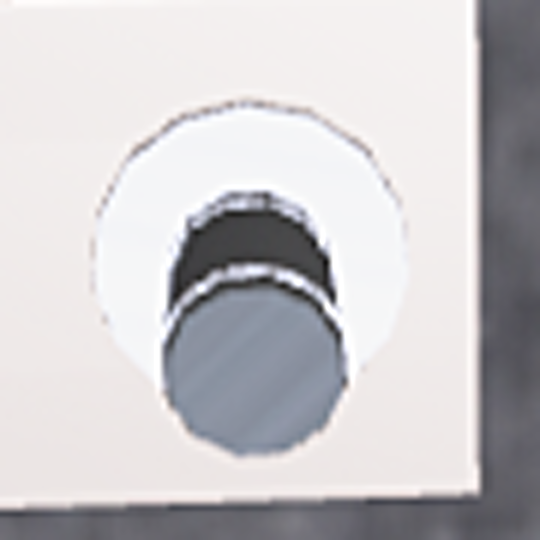

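```bash
python3 -m creep '[[0,0,0.007,2,1,25,0.3],[0,0,0,0,0,25,0.3],[0,0,0,0,0,25,0.3],[0,0,0,0,0,20,0.3],[0,0,0,0,0,8,0.3],[0,0,0,0,0,0,0.3]]'; python3 - <<'E'
from h import *
f=grab_frame("wrist");cv2.imwrite("pics/w2.png",f["color"][:,:,::-1]);print(sense()["eef_pos"],sense()["tcp_rot"],sense()["contact_force"])
E
```

```text
clock: 2.35
eef_pos: [524.8, 308.3, 240.4]
tcp_rot: [3.134, 0.008, 3.134]
contact_force: [0.1, 0.3, 0.8]
opening: 0.701
[525.02248451 308.41714606 241.17832961] [3.133833   0.0082145  3.13365817] [ 0.33885242 -0.2798315  -0.26970499]
```

View pics/w2.png

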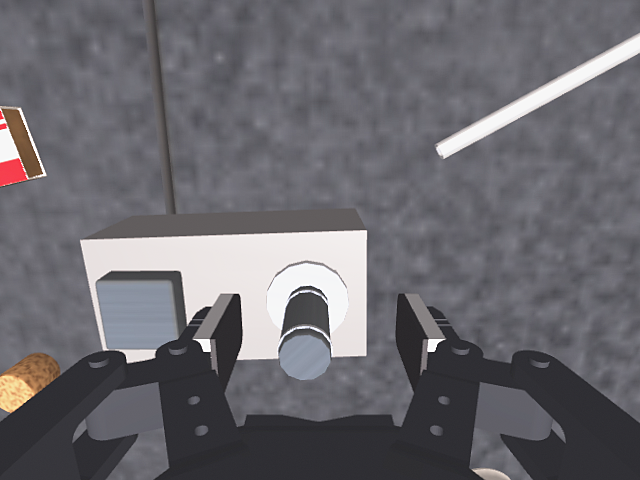

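```bash
cat >> h.py <<'E'
def fix(target=None):
    from scipy.spatial.transform import Rotation as R
    s=sense(); A=R.from_euler('xyz',s["tcp_rot"]); D=R.from_euler('xyz',[np.pi,0,np.pi])
    rv=(A.inv()*D).as_rotvec().round(4)
    if target is not None: print("turn",rv,"shift",A.inv().apply(np.array(target)-s["eef_pos"]).round(1))
    else: print("turn",rv)
    print(s["eef_pos"].round(1),s["tcp_rot"].round(4),s["contact_force"].round(2),s["wrist_torque"].round(3),round(s["opening"],3))
E
python3 - <<'E'
from h import *
f=grab_frame("wrist")
print(onz(f,(304.5,356),98))
fix((528.1,303.4,235))
E
```

```text
[528.8 303.8  98. ]
turn [ 0.0086  0.0098 -0.0081] shift [-2.4 -5.1  7.1]
[525.6 308.5 242.1] [3.133  0.0098 3.1335] [0.32 0.01 0.21] [ 0.003  0.024 -0.048] 0.704
```

```bash
python3 -m creep '[[0.0086,0.0098,-0.008,-2.4,-5,0,0.3],[0,0,0,0,0,0,0.3],[0,0,0,0,0,0,0.3]]'; python3 - <<'E'
from h import *
for i in range(3):
  fix((528.4,303.6,235)); grab_frame("top")
E
```

```text
clock: 2.7
eef_pos: [529.0, 304.1, 246.1]
tcp_rot: [3.14, 0.003, -3.14]
contact_force: [-1.0, -0.0, 0.1]
opening: 0.702
turn [0.0016 0.0035 0.0018] shift [ 0.6 -0.5 11.1]
[529.  304.1 246.1] [ 3.14    0.0035 -3.1398] [-1.02 -0.04  0.08] [-0.009  0.025  0.008] 0.702
turn [0.0017 0.0039 0.0017] shift [ 0.8 -0.5 11.2]
[529.2 304.1 246.2] [ 3.1399  0.0039 -3.1399] [-0.05  0.15  1.23] [ 0.003  0.021 -0.044] 0.7
turn [0.0017 0.0037 0.0016] shift [ 0.7 -0.5 10.9]
[529.  304.1 245.9] [ 3.1399  0.0037 -3.14  ] [-0.65  0.38 -0.05] [ 0.05  -0.023 -0.006] 0.695
```

```bash
python3 -m creep '[[0.0016,0.0037,0.0016,0.7,-0.5,10.9,0.3]]';python3 -c "
from h import *
fix()"; python3 -m creep '[[0,0,0,0,0,0,0.3]]'; python3 -m creep '[[0,0,0,0,0,0,0.3]]'; python3 -c "
from h import *
fix((528.4,303.6,235))"
```

```text
clock: 2.93
eef_pos: [529.1, 304.0, 236.4]
tcp_rot: [3.14, 0.003, 3.141]
contact_force: [0.5, 0.8, -0.6]
opening: 0.697
turn [ 0.0017  0.0028 -0.0002]
[529.1 304.  236.4] [3.1399e+00 2.8000e-03 3.1414e+00] [ 0.55  0.78 -0.57] [-0.014 -0.042 -0.025] 0.697
clock: 3.02
eef_pos: [528.3, 303.5, 234.6]
tcp_rot: [3.141, 0.0, 3.141]
contact_force: [-0.1, -0.2, -0.4]
opening: 0.694
clock: 3.1
eef_pos: [528.3, 303.5, 234.2]
tcp_rot: [3.141, 0.0, 3.141]
contact_force: [-0.3, -0.4, -0.4]
opening: 0.699
turn [ 0.0003  0.0001 -0.0006] shift [-0.1  0.1 -0.8]
[528.3 303.5 234.2] [3.1413e+00 1.0000e-04 3.1410e+00] [-0.26 -0.39 -0.37] [ 0.015  0.    -0.006] 0.699
```

```bash
python3 -m creep '[[0,0,0,0,0,0,0.7],[0,0,0,0,0,0,1],[0,0,0,0,0,0,1],[0,0,0,0,0,0,1],[0,0,0,0,0,0,1],[0,0,0,0,0,0,1]]' 80;python3 -c "
from h import *
f=grab_frame('wrist');cv2.imwrite('pics/w3.png',f['color'][:,:,::-1])
fix((528.4,303.6,235))"
```

```text
clock: 3.6
eef_pos: [528.0, 303.4, 233.6]
tcp_rot: [-3.141, -0.001, 3.141]
contact_force: [0.7, 0.7, -0.9]
opening: 0.189
turn [-0.0004 -0.0013 -0.0006] shift [-0.4  0.2 -1.4]
[528.  303.4 233.6] [-3.1412e+00 -1.3000e-03  3.1410e+00] [ 0.32  0.39 -0.85] [ 0.016  0.01  -0.019] 0.19
```

View pics/w3.png

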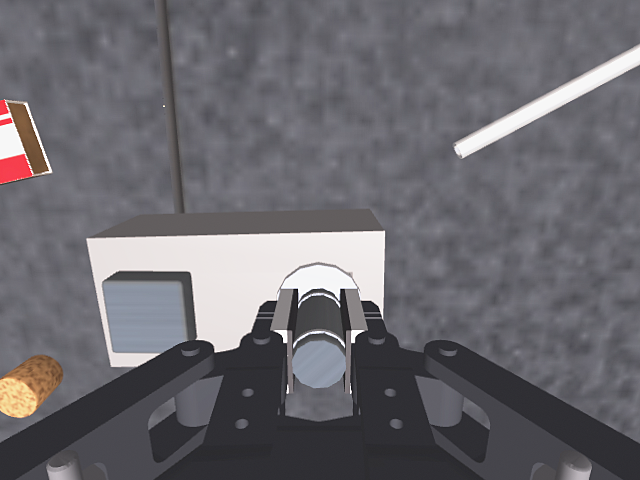

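The wrist picture shows both pads on the round handle at about (319,340), with the collar below them on the rack. Next is the lift.

```bash
python3 -m creep '[[0,0,0,0,0,-8,1],[0,0,0,0,0,-15,1],[0,0,0,0,0,-20,1],[0,0,0,0,0,-20,1],[0,0,0,0,0,-20,1],[0,0,0,0,0,-10,1],[0,0,0,0,0,0,1],[0,0,0,0,0,0,1]]';python3 -c "
from h import *
fix((530,-52,325))
f=grab_frame('wrist');cv2.imwrite('pics/w4.png',f['color'][:,:,::-1])
f=grab_frame('scene');crop(f,220,140,380,260,5,'pics/s4.png')"
```

```text
clock: 4.32
eef_pos: [527.4, 303.0, 331.7]
tcp_rot: [-3.14, -0.004, 3.141]
contact_force: [-0.3, -0.4, -2.1]
opening: 0.19
turn [-0.0017 -0.0036 -0.0005] shift [  -2.9 -355.     7.3]
[527.4 303.  331.7] [-3.1399 -0.0036  3.1411] [-0.25 -0.41 -2.08] [-0.012 -0.01  -0.03 ] 0.19
```

View pics/w4.png

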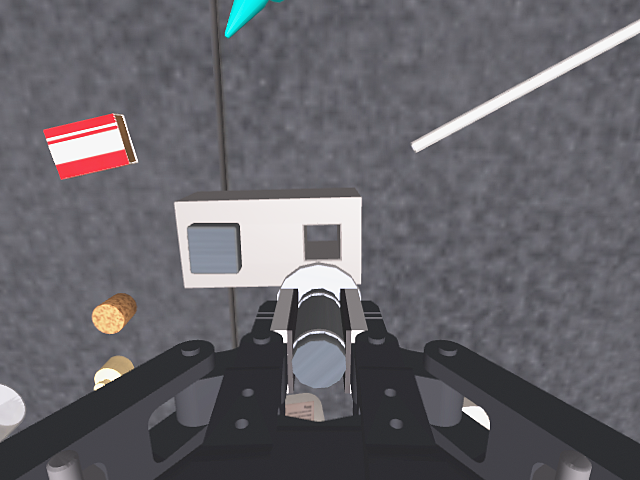

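View pics/s4.png

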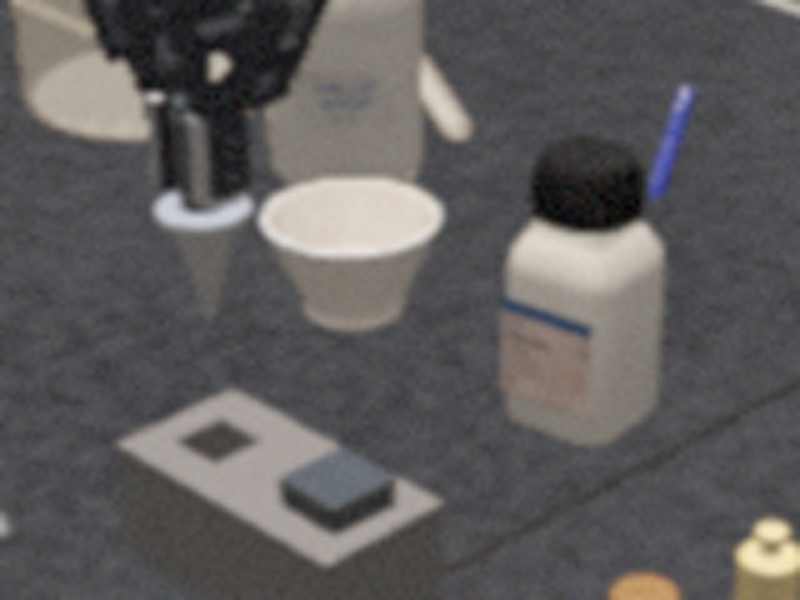

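The pin hangs upright in the jaws and the rack hole is empty. Next I carry it most of the way and look at the cover hole.

```bash
python3 -m creep '[[-0.0017,-0.0036,-0.0005,-0.3,-20,0,1],[0,0,0,-0.3,-35,0,1],[0,0,0,-0.3,-35,0,1],[0,0,0,-0.3,-35,0,1],[0,0,0,-0.3,-35,0,1],[0,0,0,-0.3,-35,0,1],[0,0,0,-0.3,-35,0,1],[0,0,0,0,-25,0,1],[0,0,0,0,0,0,1],[0,0,0,0,0,0,1]]';python3 -c "
from h import *
fix((500,20,325))
f=grab_frame('wrist');cv2.imwrite('pics/w5.png',f['color'][:,:,::-1])
print(proj(f,(530,-52,50)))"
```

```text
clock: 5.25
eef_pos: [525.3, 38.0, 318.3]
tcp_rot: [-3.138, -0.018, -3.138]
contact_force: [0.0, -0.0, -1.7]
opening: 0.188
turn [-0.0036 -0.0182  0.0039] shift [ 25.5 -17.9  -6.2]
[525.3  38.  318.3] [-3.1381 -0.0182 -3.1377] [ 0.02 -0.   -1.7 ] [-0.    -0.016 -0.011] 0.188
[182.43179002 258.3348805 ]
```

View pics/w5.png

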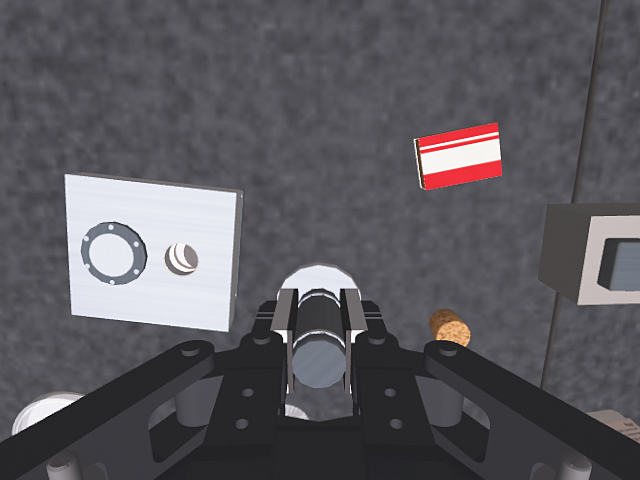

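The wrist picture shows the cover hole at about (181,259) and the window at (114,253), which agrees with the prediction of (182,258). I'll zoom in to see how the plates are offset.

```bash
python3 -c "
from h import *
f=grab_frame('wrist');crop(f,150,230,210,290,10,'pics/w5z.png')"
```

```text
(no output)
```

View pics/w5z.png

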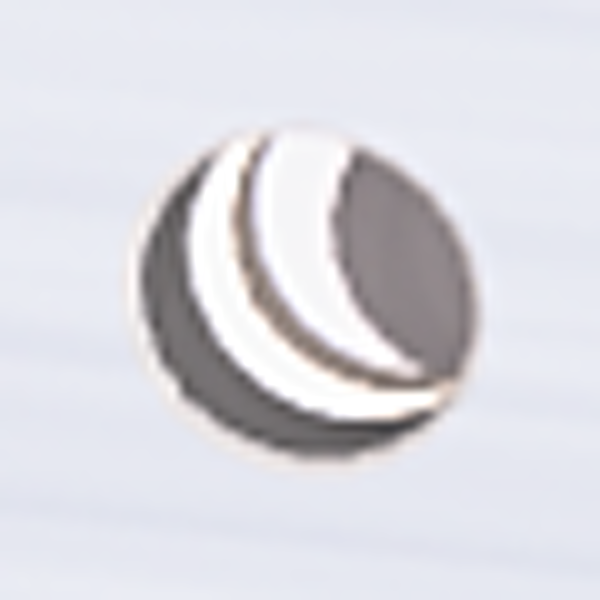

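```bash
python3 - <<'E'
from h import *
from scipy.optimize import least_squares
f=grab_frame("wrist")
def fit(pts,z,R=None):
    P=np.array([onz(f,(150+(u+.5)/10-.5,230+(v+.5)/10-.5),z)[:2] for u,v in pts])
    if R: s=least_squares(lambda c:np.hypot(*(P-c[:2]).T)-R,P.mean(0)+[0,-5])
    else: s=least_squares(lambda c:np.hypot(*(P-c[:2]).T)-c[2],[*P.mean(0),11])
    print(z,s.x.round(2),s.fun.round(1))
    return s.x
cov=[(140,250),(150,360),(220,440),(310,460),(400,435),(480,310),(460,215),(400,150),(310,120),(210,155)]
fit(cov,50);fit(cov,50,11)
sp=[(243,165),(235,215),(250,285),(290,345),(350,382),(410,390)]
fit(sp,40,11);fit(sp,40)
bs=[(352,160),(335,215),(345,280),(375,335),(418,372)]
fit(bs,34,11);fit(bs,34)
fix()
E
```

```text
50 [530.79 -52.27  11.41] [-0.3  0.3  0.6 -0.1 -0.5 -0.2  0.2  0.4  0.2 -0.6]
50 [530.77 -52.27] [ 0.1  0.7  1.   0.4 -0.1  0.2  0.6  0.8  0.6 -0.2]
40 [538.81 -64.81] [ 3.9  0.3 -3.6 -3.6  0.2  4.3]
40 [529.73 -49.65  10.98] [ 0.1 -0.1 -0.1  0.1  0.1 -0.1]
34 [536.14 -63.7 ] [ 2.7 -1.1 -2.8 -0.8  2.7]
34 [531.87 -44.63  11.37] [-0.   0.1 -0.   0.   0. ]
turn [-0.0034 -0.0173  0.0066]
[525.6  39.7 318.8] [-3.1383 -0.0173 -3.1351] [-0.33  0.17 -1.37] [ 0.015 -0.048  0.056] 0.193
```

The offsets are visible: the cover hole is at (530.8,-52.3), the spacer hole at (529.7,-49.7) and the base hole at about (531.9,-44.6). I'll enter between the cover and base centres, then ease towards +y as the pin goes down.

```bash
python3 -m creep '[[-0.0034,-0.0173,0.0066,-3,-22,-2,1],[0,0,0,-1,-30,0,1],[0,0,0,0,-30,0,1],[0,0,0,0,0,0,1],[0,0,0,0,0,0,1]]';python3 -c "
from h import *
fix((531.3,-48.5,295))
f=grab_frame('wrist')
g=f['color'].astype(int);w=g[330:400,285:355];m=((w[:,:,2]-w[:,:,0]>12)&(w.sum(2)>250)&(w.sum(2)<520)).astype(np.uint8)
n,l,st,c=cv2.connectedComponentsWithStats(m);i=1+st[1:,4].argmax();pt=c[i]+[285,330]
print(pt,st[i],onz(f,pt,sense()['eef_pos'][2]-183.6+48))
crop(f,240,240,400,400,4,'pics/w6.png')"
```

```text
clock: 5.82
eef_pos: [531.3, -38.4, 319.9]
tcp_rot: [3.14, 0.001, -3.132]
contact_force: [-0.2, 0.7, -0.5]
opening: 0.192
turn [0.0015 0.0009 0.0097] shift [  0.1 -10.1  24.9]
[531.3 -38.4 319.9] [ 3.1401e+00  9.0000e-04 -3.1319e+00] [-0.22  0.74 -0.52] [-0.006  0.002 -0.01 ] 0.192
[318.5236436  363.96316575] [   7   11   54   47 2009] [532.2 -39.2 184.3]
```

View pics/w6.png

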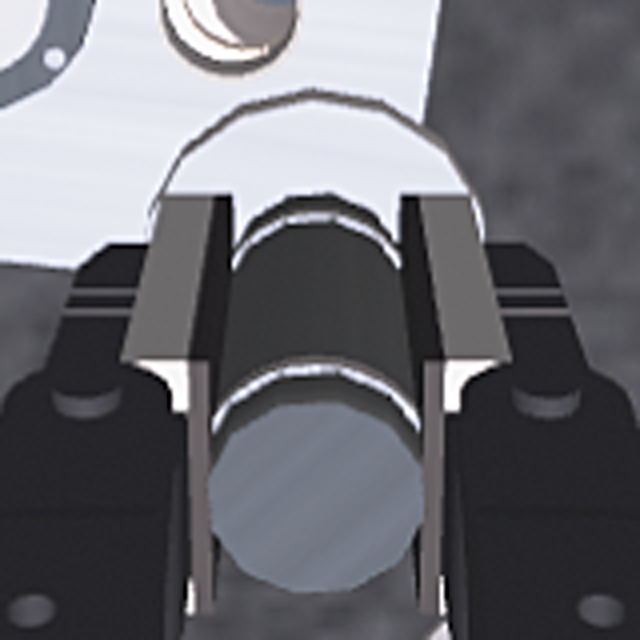

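```bash
python3 -m creep '[[0.0015,0.0009,0.0097,0.3,-10,20,1],[0,0,0,0,0,12,1],[0,0,0,0,0,0,1],[0,0,0,0,0,0,1]]';python3 -c "
from h import *
fix((531,-48.3,277))
f=grab_frame('scene');crop(f,350,240,450,340,6,'pics/s7.png')"
```

```text
clock: 6.2
eef_pos: [532.0, -43.5, 287.0]
tcp_rot: [3.141, 0.001, -3.136]
contact_force: [0.0, -0.4, -0.6]
opening: 0.187
turn [0.0008 0.001  0.0052] shift [ 1.  -4.8 10. ]
[532.  -43.5 287. ] [ 3.1408e+00  1.0000e-03 -3.1364e+00] [ 0.03 -0.43 -0.58] [0.002 0.006 0.027] 0.187
```

View pics/s7.png

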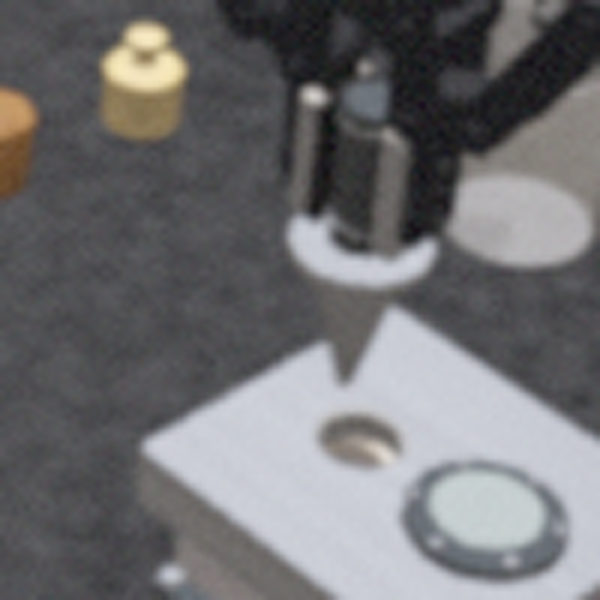

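The scene picture shows the tip at (345,380) in the crop, just above and behind the hole at (360,440). I'll correct the lateral position before going down.

```bash
python3 -m creep '[[0.0008,0.001,0.005,1,-4.8,0,1],[0,0,0,0,0,0,1],[0,0,0,0,0,0,1]]';python3 -c "
from h import *
fix((531,-48.3,272))"
```

```text
clock: 6.5
eef_pos: [531.4, -47.1, 288.3]
tcp_rot: [3.141, 0.001, -3.14]
contact_force: [-0.1, 0.6, -1.4]
opening: 0.188
turn [0.0002 0.0009 0.0021] shift [ 0.4 -1.2 16.3]
[531.4 -47.1 288.3] [ 3.1414e+00  9.0000e-04 -3.1395e+00] [-0.1   0.55 -1.37] [ 0.011 -0.006  0.011] 0.188
```

```bash
python3 -m creep '[[0.0002,0.0009,0.002,0.4,-1.3,4,1],[0,0,0,0,0,6,1],[0,0,0,0,0,5,1],[0,0,0,0,0,0,1]]';python3 -c "
from h import *
fix((531,-48.3,272))
f=grab_frame('scene');crop(f,350,240,450,340,6,'pics/s8.png')"
```

```text
clock: 6.83
eef_pos: [531.4, -48.6, 273.3]
tcp_rot: [-3.141, 0.003, 3.141]
contact_force: [0.1, -0.7, -1.9]
opening: 0.191
turn [-0.0002  0.0027 -0.0005] shift [0.4 0.3 1.3]
[531.4 -48.6 273.3] [-3.1414e+00  2.7000e-03  3.1411e+00] [ 0.14 -0.74 -1.9 ] [-0.04   0.01  -0.002] 0.191
```

View pics/s8.png

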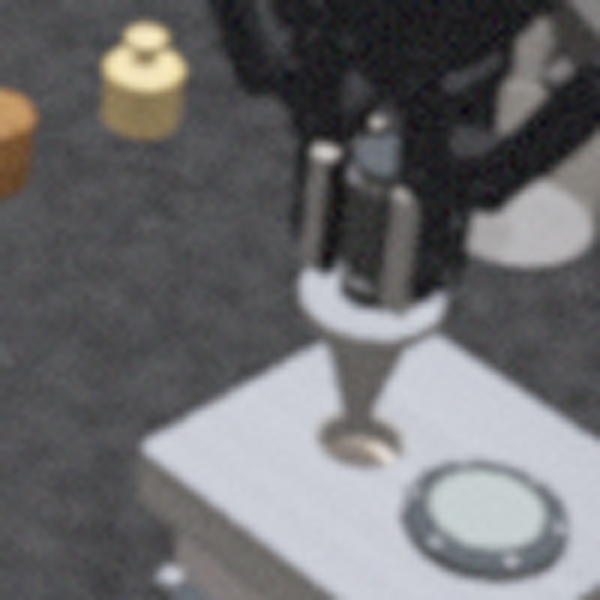

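The tip is now in the mouth of the cover hole, slightly towards the base side, which was the plan. Going down in small steps.

```bash
python3 -m creep '[[0,0.0027,0,0.3,0,4,1],[0,0,0,0,0,4,1],[0,0,0,0,0,0,1]]';python3 -c "
from h import *
fix((531,-48.3,260))"
python3 -m creep '[[0,0,0,0,0,4,1],[0,0,0,0,0,4,1],[0,0,0,0,0,0,1]]';python3 -c "
from h import *
fix((531,-48.3,258))"
```

```text
clock: 7.13
eef_pos: [531.2, -48.7, 264.7]
tcp_rot: [-3.141, -0.0, 3.141]
contact_force: [-0.3, -0.1, -0.6]
opening: 0.187
turn [-0.0002 -0.0004 -0.0007] shift [0.2 0.4 4.7]
[531.2 -48.7 264.7] [-3.1414e+00 -4.0000e-04  3.1409e+00] [-0.26 -0.11 -0.61] [ 0.029  0.    -0.015] 0.187
clock: 7.38
eef_pos: [531.2, -48.7, 255.7]
tcp_rot: [-3.141, -0.0, 3.141]
contact_force: [-0.7, 0.4, -1.3]
opening: 0.188
turn [-0.0002 -0.0005 -0.0007] shift [ 0.2  0.4 -2.3]
[531.2 -48.7 255.7] [-3.1414e+00 -5.0000e-04  3.1409e+00] [-0.67  0.44 -1.34] [ 0.007 -0.024  0.032] 0.188
```

```bash
python3 -m creep '[[0,0,0,0,1.2,0,1],[0,0,0,0,1.2,0,1],[0,0,0,0,0,0,1]]';python3 -c "
from h import *
fix((531.2,-44.1,255.7))"
python3 -m creep '[[0,0,0,0,1.2,0,1],[0,0,0,0,1.2,0,1],[0,0,0,0,0,0,1]]';python3 -c "
from h import *
fix((531.2,-44.1,255))"
```

```text
clock: 7.63
eef_pos: [531.3, -46.3, 255.5]
tcp_rot: [-3.141, -0.001, 3.141]
contact_force: [0.4, -1.1, -1.2]
opening: 0.189
turn [-0.0006 -0.0005 -0.0006] shift [ 0.1  2.2 -0.2]
[531.3 -46.3 255.5] [-3.141e+00 -5.000e-04  3.141e+00] [ 0.41 -1.14 -1.21] [-0.125 -0.021 -0.014] 0.189
clock: 7.88
eef_pos: [531.4, -43.7, 255.8]
tcp_rot: [-3.141, -0.0, 3.141]
contact_force: [0.4, -0.2, -1.6]
opening: 0.189
turn [-0.001  -0.0001 -0.0003] shift [ 0.2 -0.4  0.8]
[531.4 -43.7 255.8] [-3.1406e+00 -1.0000e-04  3.1412e+00] [ 0.41 -0.17 -1.56] [-0.145  0.036 -0.04 ] 0.189
```

```bash
python3 -m creep '[[-0.001,0,0,0.2,-0.4,3,1],[0,0,0,0,0,3,1],[0,0,0,0,0,0,1]]';python3 -c "
from h import *
fix((531.2,-44.1,247))"
python3 -m creep '[[0,0,0,0,0,2,1],[0,0,0,0,0,2,1],[0,0,0,0,0,0,1]]';python3 -c "
from h import *
fix((531.2,-44.1,243))"
```

```text
clock: 8.13
eef_pos: [531.3, -44.2, 249.8]
tcp_rot: [-3.141, 0.001, -3.141]
contact_force: [0.2, -1.6, -1.3]
opening: 0.191
turn [-0.0003  0.0007  0.0001] shift [0.1 0.1 2.8]
[531.3 -44.2 249.8] [-3.1413e+00  7.0000e-04 -3.1415e+00] [ 0.24 -1.58 -1.31] [-0.296 -0.019  0.   ] 0.191
clock: 8.38
eef_pos: [531.1, -44.4, 245.3]
tcp_rot: [-3.141, 0.0, -3.142]
contact_force: [-0.3, -2.1, 0.7]
opening: 0.19
turn [-0.0006  0.0002  0.    ] shift [-0.1  0.3  2.3]
[531.1 -44.4 245.3] [-3.1410e+00  2.0000e-04 -3.1416e+00] [-0.33 -2.06  0.67] [-0.309  0.037 -0.074] 0.19
```

```bash
python3 -m creep '[[-0.0006,0,0,0,0.3,2,1],[0,0,0,0,0,1,1],[0,0,0,0,0,0,1]]';python3 -c "
from h import *
fix((531.2,-44.1,240))"
python3 -m creep '[[0,0,0,0,0,2,1],[0,0,0,0,0,1,1],[0,0,0,0,0,0,1]]';python3 -c "
from h import *
fix((531.2,-44.1,233.6))
f=grab_frame('scene');crop(f,350,240,450,340,6,'pics/s9.png')"
```

```text
clock: 8.63
eef_pos: [531.0, -44.2, 241.9]
tcp_rot: [3.141, -0.0, 3.141]
contact_force: [-0.9, -1.7, 0.2]
opening: 0.188
turn [ 0.0001 -0.0002 -0.0001] shift [-0.2  0.1  1.9]
[531.  -44.2 241.9] [ 3.1415e+00 -2.0000e-04  3.1415e+00] [-0.89 -1.67  0.19] [-0.333  0.065  0.009] 0.188
clock: 8.88
eef_pos: [531.0, -44.2, 238.5]
tcp_rot: [3.141, -0.0, 3.141]
contact_force: [-0.6, -1.9, 1.2]
opening: 0.19
turn [ 0.0001 -0.0004 -0.0001] shift [-0.2  0.1  4.9]
[531.  -44.2 238.5] [ 3.1415e+00 -4.0000e-04  3.1415e+00] [-0.64 -1.85  1.19] [-0.378  0.064  0.038] 0.19
```

View pics/s9.png

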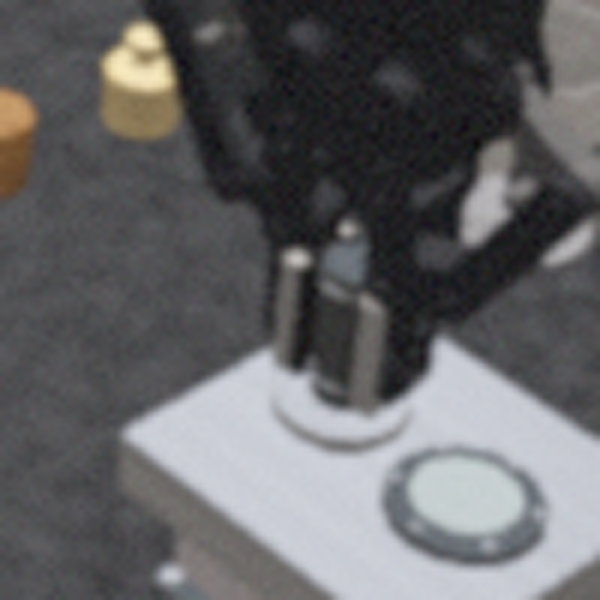

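The collar is now about 5 mm above the cover. The cover has slid along with the pin, and the side force is about 2 N. I'll ease it down the last bit.

```bash
python3 -m creep '[[0,0,0,0,0,1,1],[0,0,0,0,0,1,1],[0,0,0,0,0,0,1]]';python3 -c "
from h import *
fix((531.2,-44.1,233.6))"
python3 -m creep '[[0,0,0,0,0,1,1],[0,0,0,0,0,0,1]]';python3 -c "
from h import *
fix((531.2,-44.1,233.6))"
```

```text
clock: 9.18
eef_pos: [531.0, -44.2, 236.5]
tcp_rot: [3.141, -0.0, 3.141]
contact_force: [-0.5, -1.1, -0.1]
opening: 0.188
turn [ 0.0001 -0.0004 -0.0001] shift [-0.2  0.1  2.9]
[531.  -44.2 236.5] [ 3.1415e+00 -4.0000e-04  3.1415e+00] [-0.51 -1.14 -0.1 ] [-0.355  0.141 -0.019] 0.188
clock: 9.35
eef_pos: [531.0, -44.2, 235.4]
tcp_rot: [3.142, -0.0, 3.142]
contact_force: [-0.7, -1.6, -0.1]
opening: 0.184
turn [ 0.0001 -0.0003 -0.    ] shift [-0.2  0.1  1.8]
[531.  -44.2 235.4] [ 3.1415e+00 -3.0000e-04  3.1416e+00] [-0.74 -1.56 -0.14] [-0.367  0.144  0.026] 0.184
```

```bash
python3 -m creep '[[0,0,0,0,0,0.7,1],[0,0,0,0,0,0,1]]';python3 -m creep '[[0,0,0,0,0,0.5,1],[0,0,0,0,0,0,1]]';python3 -c "
from h import *
fix((531.2,-44.1,233.6))"
```

```text
clock: 9.52
eef_pos: [531.0, -44.2, 234.6]
tcp_rot: [3.141, -0.0, 3.142]
contact_force: [-0.2, -2.0, -0.1]
opening: 0.186
clock: 9.68
eef_pos: [531.0, -44.2, 234.0]
tcp_rot: [3.141, -0.0, 3.142]
contact_force: [-0.5, -1.5, 0.1]
opening: 0.189
turn [ 0.0001 -0.0004 -0.0001] shift [-0.2  0.1  0.4]
[531.  -44.2 234. ] [ 3.1415e+00 -4.0000e-04  3.1415e+00] [-0.51 -1.47  0.09] [-0.412  0.137  0.029] 0.189
```

```bash
for i in 1; do :; done; python3 -m creep '[[0,0,0,0,0,0.4,1],[0,0,0,0,0,0,1]]';python3 -m creep '[[0,0,0,0,0,0.3,1],[0,0,0,0,0,0,1]]';python3 -m creep '[[0,0,0,0,0,0.3,1],[0,0,0,0,0,0,1]]'
```

```text
clock: 9.85
eef_pos: [531.0, -44.2, 233.5]
tcp_rot: [3.141, -0.0, 3.142]
contact_force: [-0.9, -0.7, -1.2]
opening: 0.188
clock: 10.02
eef_pos: [531.0, -44.2, 233.5]
tcp_rot: [3.141, -0.0, 3.142]
contact_force: [-1.1, -2.4, 0.3]
opening: 0.188
clock: 10.18
eef_pos: [531.0, -44.1, 233.5]
tcp_rot: [3.141, -0.0, 3.142]
contact_force: [-1.1, -1.5, 1.0]
opening: 0.192
```

```bash
python3 -m creep '[[0,0,0,0,0,0.4,1]]'; python3 -m creep '[[0,0,0,0,0,0.4,1]]'; python3 -m creep '[[0,0,0,0,0,0.4,1]]'; python3 -c "
from h import *
fix()
f=grab_frame('scene');crop(f,370,270,430,330,10,'pics/s10.png')"
```

```text
clock: 10.27
eef_pos: [531.1, -44.1, 233.3]
tcp_rot: [3.141, -0.0, 3.142]
contact_force: [-2.3, -2.1, 8.2]
opening: 0.193
clock: 10.35
eef_pos: [531.3, -44.1, 233.3]
tcp_rot: [3.142, 0.001, 3.142]
contact_force: [-2.4, -2.3, 7.9]
opening: 0.188
clock: 10.43
eef_pos: [531.6, -44.2, 233.3]
tcp_rot: [-3.142, 0.001, 3.141]
contact_force: [-2.5, -2.3, 6.5]
opening: 0.189
turn [-0.      0.0013 -0.0001]
[531.6 -44.2 233.3] [-3.1416e+00  1.3000e-03  3.1415e+00] [-2.5  -2.3   6.52] [-0.375  0.466 -0.038] 0.189
```

View pics/s10.png

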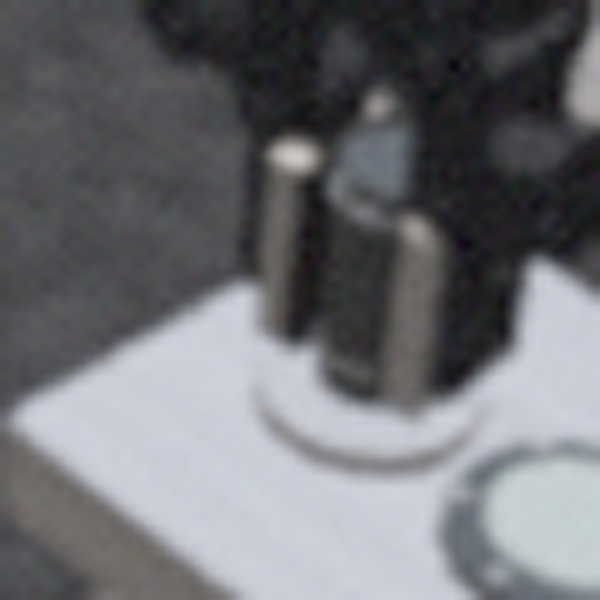

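The collar is down on the cover: contact went from 0 to 8 N at z = 233.3, and the expected seat was 233.6. Now I let go.

```bash
python3 -m creep '[[0,0,0,0.3,0,-0.3,1],[0,0,0,0,0,0,0.75],[0,0,0,0,0,0,0.6],[0,0,0,0,0,0,0.45],[0,0,0,0,0,0,0.45],[0,0,0,0,0,0,0.45]]'; python3 -c "
from h import *
fix()
f=grab_frame('wrist');cv2.imwrite('pics/w11.png',f['color'][:,:,::-1])"
```

```text
clock: 10.98
eef_pos: [531.8, -43.6, 233.4]
tcp_rot: [3.141, 0.003, 3.141]
contact_force: [-1.0, -0.2, 0.1]
opening: 0.555
turn [ 0.001   0.0031 -0.0006]
[531.8 -43.6 233.4] [3.1406e+00 3.1000e-03 3.1410e+00] [-0.96 -0.18  0.06] [-0.036  0.003  0.024] 0.555
```

View pics/w11.png

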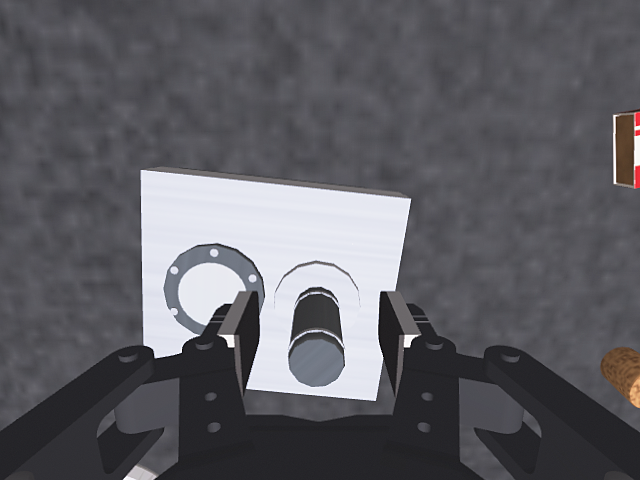

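The wrist picture shows the pin standing free between the open pads, with the handle at about (317,340) and the collar on the cover. I'll go straight up and check.

```bash
python3 -m creep '[[0,0,0,0,0,-10,0.45],[0,0,0,0,0,-20,0.45],[0,0,0,0,0,-30,0.45],[0,0,0,0,0,-30,0.45],[0,0,0,0,0,-30,0.45],[0,0,0,30,0,-20,0.45],[0,0,0,30,0,0,0.45],[0,0,0,0,0,0,0.45],[0,0,0,0,0,0,0.45]]'; python3 -c "
from h import *
fix()
f=grab_frame('wrist');cv2.imwrite('pics/w12.png',f['color'][:,:,::-1])
f=grab_frame('scene');cv2.imwrite('pics/s12.png',f['color'][:,:,::-1]);crop(f,370,270,450,350,8,'pics/s12z.png')"
```

```text
clock: 11.78
eef_pos: [469.5, -43.5, 385.1]
tcp_rot: [3.141, 0.005, 3.141]
contact_force: [1.1, 0.6, 0.3]
opening: 0.554
turn [ 0.001   0.0053 -0.0004]
[469.5 -43.5 385.1] [3.1406 0.0053 3.1412] [1.09 0.59 0.25] [-0.015 -0.051 -0.041] 0.554
```

View pics/w12.png

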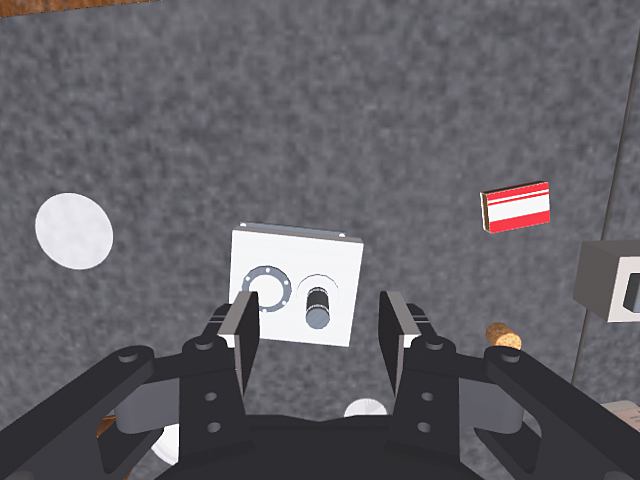

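View pics/s12z.png

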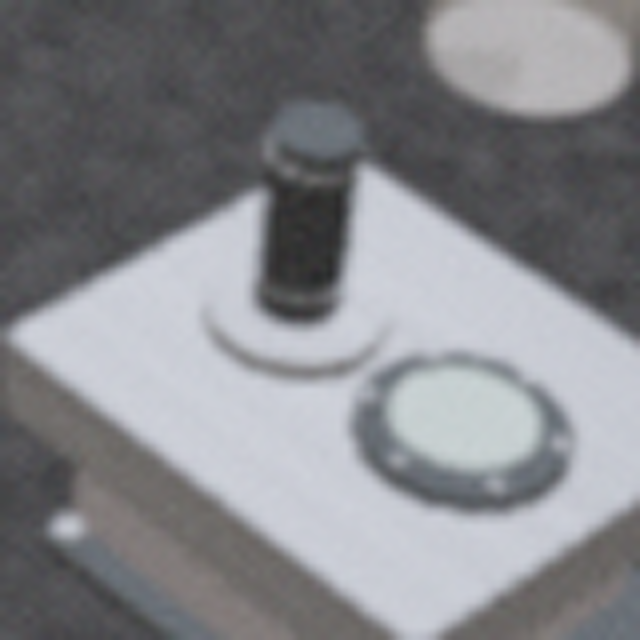

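View pics/s12.png

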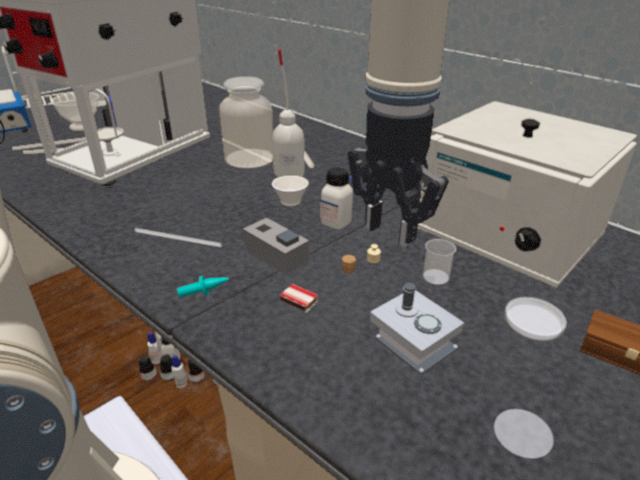

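The pin stands in the cover with its collar down, the dowel is still in the rack, and the cork, weight and bottle haven't moved. I'll check the handle's lean and the collar height by measurement.

```bash
python3 - <<'E'
from h import *
s=grab_frame('scene');w=grab_frame('wrist')
c=lambda u,v:(370+(u+.5)/8-.5,270+(v+.5)/8-.5)
# collar lower rim ellipse centre & handle top centre in scene
a=c(297,308);t=c(318,132)
print("scene collar top",onz(s,a,55),"handle top",onz(s,t,98))
print("wrist z: ",onz(w,(317,318),98),onz(w,(318,294),55))
b=onz(s,a,55); print("pred top if vertical",proj(s,(b[0],b[1],98)),"seen",t)
b=onz(w,(318,294),55); print("wrist pred top",proj(w,(b[0],b[1],98)))
crop(w,270,260,365,345,8,'pics/w13z.png')
E
```

```text
scene collar top [532.3 -46.6  55. ] handle top [532.4 -46.2  98. ]
wrist z:  [530.8 -45.5  98. ] [530.6 -44.8  55. ]
pred top if vertical [409.51041239 286.21764905] seen (409.3125, 286.0625)
wrist pred top [317.9223233  317.69600254]
```

View pics/w13z.png

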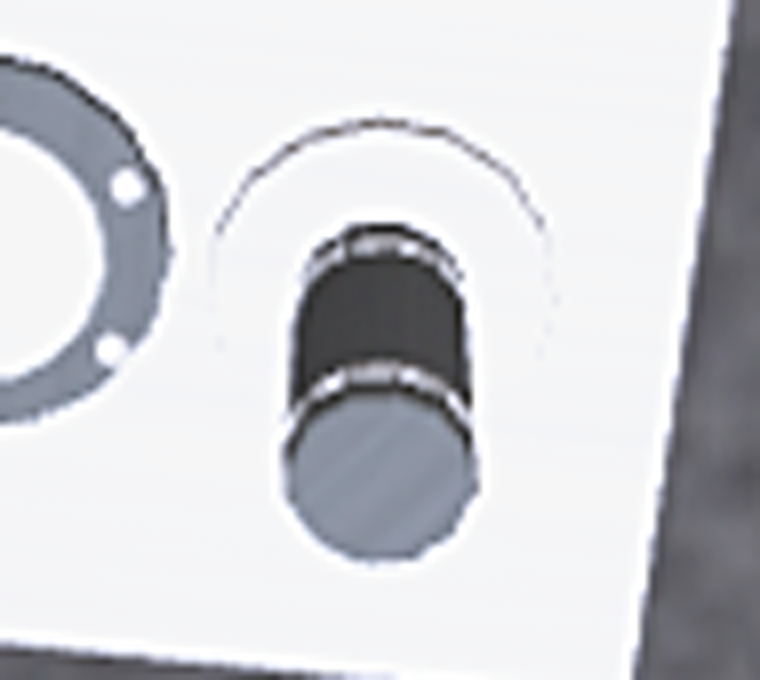

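The handle is vertical in both views: its top is within about 1 px (under 0.02 rad) of where a plumb handle would be. The collar is flush with no gap, and the gripper is well clear. Handing in.

```bash
python3 -c "
from rig import job
print(job.sign_off())"
```

```text
the job is handed in; nothing more can be done
None
```

I seated the tapered pin fully in the clamp, let go of it, and handed the job in at about 12 s of the 51 s. No verdict was reported.

**How it went:** Looking down through the cover hole with the wrist camera showed the base hole about 7.7 mm off the cover hole, mostly in +y. I entered with the tip between the two, then eased the pin over the base hole so its taper pulled the plates along. From there I lowered it in small steps until the collar touched down.

**Forces:** The side force stayed around 2–3.5 N and the seating force peaked at about 8 N. These are wrist readings taken at the end of each move, so brief peaks in between could have been missed.

**Last checks:**
- **Pin:** it stands free and is upright within about 0.02 rad. The collar looks flush, and the height at touchdown was within 0.3 mm of the expected seat.
- **Surroundings:** the dowel is still in the rack, and the cork, weight and bottle look unmoved; I judged these by eye from the pictures.
- **Gripper:** it is about 150 mm above where it let go and touches nothing.
- **Disagreement:** the scene and wrist cameras place the pin about 2 mm apart, which is roughly the stated calibration error. I did not measure the pin's centring in the hole separately; the shank leaves only 0.75 mm of play.

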